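# Lock the flask carriage, flip the safety catch and hold the press lever down

### The job

Take the orange-headed lock pin from its stand, push it fully home through the clevis and carriage tongue at the front of the flask press and let go. Next flip the red safety catch well over outward; only then pull the black-gripped lever all the way to its stop, and finish still holding it there. Leave pin and catch so, and do not disturb the cast, bottle or phone.

Things in the scene. Friction and masses are not known exactly. Their poses are not given: they have to be found in the camera images.
- press: grey and white bench press, fixed. Origin on the bench under its throat (centre of the 88 mm brass flask). Its x points from its front (the clevis, robot's side) to its back, y left, z up; turned up to 0.22 rad. Base plate 20 mm thick, x -160..110, y -135..85 mm. White cheeks at y +-66 mm, x -30..30 mm; bridge on them, top 155 mm above the bench.
- hole (a point): centre of the lock hole's mouth, on top of the yellow top clevis plate (50 x 50 mm), 58 mm above the bench, at press x -115, y 0, open from above. Axes as the press. A round vertical hole 12 mm across, chamfered 2 mm, through the top plate (12 mm), the carriage's steel tongue (10 mm) and the lower plate (12 mm); 38 mm deep in all.
- pin: loose lock pin, about 90 g, upright in the stand. Origin: centre of the tip; z up the pin. Steel shank 10 mm across, 36 mm long, tip chamfered 3 mm; above it a round orange head 22 mm across, 30 mm tall (36 to 66 mm above the tip). Home, the head's underside lies on the top clevis plate. Gripped with the TCP 59 mm above the tip, the fingertips just clear what the head rests on.
- pin_tip (a point): the centre of the pin's tip (the same point as the pin's origin).
- stand: a fixed aluminium block, 60 x 60 x 30 mm, origin under its centre; in its top, at the centre, a hole 13 mm across and 22 mm deep in which the pin stands (pin tip 8 mm above the bench, head 44 to 74 mm above it). It may stand left or right of the press.
- catch (a joint): angle of the red safety catch, rad: 0 upright, its prop under the lever's horn, so that the lever is blocked; grows as it is flipped outward, to the press's -y side, away from the flask; stop at 1.35. Starts at 0 to 0.12. Stiff hinge (0.03 N m): stays where it is left. Well over beyond about 1.0.
- tab (a point): middle of the top edge of the catch's red thumb tab. At 0 the tab stands upright, 22 mm wide along the press's x, 8 mm thick along y, its top 62 mm above the hinge axis (100 mm above the bench). It is pushed from the flask side towards the press's -y; the 65 mm beside it on the flask side are free.
- catch_axis (a point): point on the catch's hinge axis straight below the upright tab, 38 mm above the bench. The axis runs along the press's x; the prop (14 mm square, 69 mm tall) is on the same shaft 58 mm further towards +x.
- lever (a joint): lever angle t, rad: 0 at rest (leaning 25 degrees to the press's back), grows as the grip is pulled towards the press's front (-x) and down; stop at 1.13. A spring returns it to 0 when let go: 3 N at the grip at rest, 10 N at the stop. The grip is 120 mm from the axis, at x = 0.120 sin(0.436 - t), z = 0.120 cos(0.436 - t) m from the pivot in the press's axes.
- grip (a point): middle of the free part of the lever's round black grip bar, 18 mm across, lying along the press's y and sticking out 94 mm to its -y side, 224 mm above the bench at rest. This point is 50 mm to the -y side of the lever arm. It can be pinched from above, fingers closing along the press's x, and turns between the pads as the lever swings.
- pivot (a point): the lever's hinge point on the lever arm, 115 mm above the bench; its axis runs along the press's y.
- cast: bystander: a cream plaster dental cast, about 70 x 66 x 33 mm, loose; the stand is on the other side of the press. Origin under its middle.
- bottle: bystander: clear water bottle with a green cap, 66 mm across, 200 mm tall, loose, upright. Origin under its centre.
- phone: bystander: black phone, 150 x 72 x 9 mm, loose, lying flat. Origin under its centre.

How it is judged:
By the outcome, as a careful person would: the job done as asked, in the order asked, and still so for the second after the job is handed in, while the arm keeps its last pose, push and grip.
It also fails if it takes over 72 s, if anything falls off the work surface, if the arm or the gripper's body presses on something with over 40 N, if the wrist force passes 120 N, or if a joint passes its speed limit or range.

### The arm

A 7-joint arm with a two-finger parallel gripper is mounted at the origin on the work surface. World frame = base frame: x ahead of the robot, y to its left, z up, the work surface at z = 0. Lengths are in m, angles in rad, forces in N, time in s.
With the tool pointing down it reaches from about 0.425 to 0.925 m from the base axis. Payload 6.8 kg.
Tool frame: the origin (TCP) lies between the finger pads, 19 mm behind the fingertips; this is the grasp point; z points along the fingers, y is the direction in which the jaws open and shut (so a half turn about z gives the same grasp; the last joint's range is limited). The gripper opens to 85 mm and grips with 20 to 120 N. Pads are 22 mm wide; open, the fingers measure 114 mm over their backs; the gripper's body (76 mm by 85 mm) begins 54 mm behind the grasp point. The pads swing forward as they close: fully open they stand 13 mm farther back than shut.
Start: joints at [-1.404, 0.477, 0.022, 1.555, -0.011, 1.109, -0.083], TCP at [0.183, 0.65, 0.25] pointing down, gripper open.
Joint ranges: [-2.96, 2.96], [-0.34, 2.1], [-1.41, 1.46], [0.24, 2.44], [-1.37, 4.51], [0.17, 1.92], [-2.96, 2.96]. Speed limits (rad/s): [2.39, 2.39, 3.14, 3.14, 3.14, 3.14, 3.14].

### API

Orientations are given as a rotation vector (axis times angle).
In Python, from bench import r, imaging, look_for, outline_of gives the robot as it stands. The module is installed in compiled form; this text tells all that it offers.
- The arm moves only by the tool carry_out, never from a script. Its arguments are lists of equal length, an entry for each row: "offset": the shift along the tool's x, y, z as a fraction of full scale, a list of three; "turn": the turn, a rotation vector about the tool's x, y, z as a fraction of full scale, a list of three. A call has 1 to 8 rows; each row is the pose to reach, as a shift and turn from the pose commanded when the call began, along the tool's axes at that moment; what a row does not reach only later rows make up. Full scale, the value 1, is 0.5 m for a shift and 1.5 rad for a turn. A row lasts 1/10 s, in which the tool goes at most 50 mm and 8.59 degrees, less where a joint would pass 70% of its speed; a pose out of reach is approached as far as the arm can. A call with a number of a shift or a turn outside -1 to 1 is refused whole. A call with a gripper value outside its range is refused whole. "hand" is the closure, from 0 (fully open) to 1 (shut), set as the call begins (left out, the last holds). The fingers move at their own pace and stop on an object; "force" is the grip in N (left out, the last holds). Time passes only in rows, so rows that repeat a pose let the fingers close. It gives the time, the measured TCP pose, the force and the opening at its end, in the units of the state.
- r.get_obs(): the state, without advancing time (a new reading comes with each control period).
- imaging.grab_frame(name): name is "scene" or "top" or "wrist"; returns a dict with "pixels" (420x560x3 uint8, red, green, blue), "fx", "fy", "cx", "cy" (pixels), "R" (3x3) and "t" (3): a world point X has camera coordinates R X + t. Camera axes: x right, y down, z forward; pixel columns grow to the right and rows downward; lengths in m; the calibration is good to about 2 mm. The wrist camera is an equidistant fisheye: a pixel r from the principal point sees the ray r / f radians off the axis. A picture is of the moment at which its call begins. There is no depth.
- r.hand_in(): hands the job in, once; it reports no verdict.
Trained networks look in the newest picture that a camera, given by its name, has taken for a name from the list of things; names that differ only in an ending like _2 or _b are one class to them, and where a whole thing is asked for, a point or a joint stands for the part that bears it (a point fixed in the world has none). Each returns a list of dicts, best first, with "score" (0 to 1); they miss things now and then, are a little off and sometimes report something else, mostly with a low value. They report only what shows in the picture. A call takes as long as a camera call.
- look_for(query, camera): "xyz" ([x, y, z] in m, in the coordinates of the camera as it stood for that picture, good to about 4 mm: the middle of the surface that is visible of it).
- outline_of(query, camera): "region" (420x560 bool, what is visible of it).
The state is a dict: "clock": time; "joints": joint angles; "qvel": joint speeds; "tau": joint torques, N m; "tcp_pos": TCP position; "orientation": TCP orientation; "contact_force": force on the tool from outside, world axes, zero at the start; "moment": the same for the moment, N m; "grip_width": finger opening in m.
Only numpy, scipy, OpenCV 4.12 (cv2) and the standard library are available. Lean on these libraries where they do the work, as an engineer would, in place of code of your own. Each camera call takes 0.05 s, during which the arm holds its last target. There are 200 camera calls.

## Working session

There is one attempt and no reset: what is moved stays moved. The work goes in short steps, Python scripts to look and compute and a tool call to move; the robot and the scene stay as the last step left them, time stands still between calls to the robot, and variables do not carry over. Pictures are saved under pics/ and viewed, about 8 in all and at most 12, crops included, and the job is handed in when it is done.

Besides the shell and the picture viewer there is one more tool, called as name(argument=value, ...), one argument or row to a line, values as JSON. carry_out: Moves the arm, as the interface text tells. Shift numbers are shares of 0.5 m and turn numbers shares of 1.5 rad, none past 1 either way. Its arguments: {"type":"object","properties":{"offset":{"type":"array","items":{"type":"array","items":{"type":"number","minimum":-1,"maximum":1}}},"turn":{"type":"array","items":{"type":"array","items":{"type":"number","minimum":-1,"maximum":1}}},"hand":{"type":"number"},"force":{"type":"number"}},"required":["offset","turn"]}

```bash
mkdir -p pics; cat > h.py <<'E'
import numpy as np, cv2
from scipy.spatial.transform import Rotation as Ro
from bench import r, imaging, look_for, outline_of
def grab(n,save=None):
    f=imaging.grab_frame(n)
    if save: cv2.imwrite(f'pics/{save}.png',f['pixels'][:,:,::-1])
    return f
def w(f,p): return np.array(f['R']).T@(np.array(p)-np.array(f['t']))
def find(f,cam,q):
    d=look_for(q,cam); return [(w(f,e['xyz']).round(4),round(e['score'],2)) for e in d[:2]]
def proj(f,X):
    c=np.array(f['R'])@np.array(X)+np.array(f['t']); return f['fx']*c[0]/c[2]+f['cx'],f['fy']*c[1]/c[2]+f['cy']
def ray_at(f,u,v,z):
    R=np.array(f['R']);t=np.array(f['t']);C=-R.T@t
    d=R.T@np.array([(u-f['cx'])/f['fx'],(v-f['cy'])/f['fy'],1.]);return C+d*(z-C[2])/d[2]
def st():
    o=r.get_obs(); print('clk',o['clock'],'tcp',np.round(o['tcp_pos'],4),'F',np.round(o['contact_force'],1),'w',round(o['grip_width'],4)); return o
E
python3 - <<'E'
from h import *
o=st(); print(o['orientation'], Ro.from_rotvec(o['orientation']).as_matrix().round(3))
for cam in ['scene','top']:
    f=grab(cam,cam+'0'); print(cam,'C',-np.array(f['R']).T@np.array(f['t']))
    for q in ['press','hole','pin','pin_tip','stand','tab','catch_axis','grip','pivot','cast','bottle','phone']:
        print(q,find(f,cam,q))
a=cv2.imread('pics/scene0.png');b=cv2.imread('pics/top0.png')
E
```

```text
clk 0.0 tcp [0.183  0.6491 0.249 ] F [-1.2  0.9  0. ] w 0.0853
[-4.30256257e-01 -3.11184664e+00  2.90221022e-03] [[-0.962  0.271 -0.   ]
 [ 0.271  0.962 -0.002]
 [-0.    -0.002 -1.   ]]
scene C [1.11761707 0.69478738 1.15733922]
press [(array([0.5904, 0.0667, 0.0302]), 0.84), (array([ 0.6918, -0.331 ,  0.1073]), 0.74)]
hole [(array([0.5944, 0.0727, 0.0325]), 0.75)]
pin [(array([0.5067, 0.3245, 0.0738]), 0.67)]
pin_tip [(array([0.5097, 0.3244, 0.0664]), 0.48)]
stand [(array([0.5172, 0.3313, 0.0277]), 0.76)]
tab []
catch_axis [(array([ 0.4842, -0.0538,  0.0812]), 0.49)]
grip [(array([ 0.6326, -0.0461,  0.2228]), 0.87), (array([ 0.5131, -0.3583,  0.021 ]), 0.5)]
pivot [(array([ 0.63  , -0.0464,  0.2235]), 0.59), (array([0.5183, 0.3344, 0.0291]), 0.29)]
cast [(array([ 0.5108, -0.3594,  0.0189]), 0.67), (array([0.5205, 0.33  , 0.0295]), 0.42)]
bottle [(array([ 0.6887, -0.3284,  0.1076]), 0.61), (array([ 0.6297, -0.0422,  0.2205]), 0.34)]
phone [(array([0.6799, 0.3444, 0.0089]), 0.91)]
top C [0.50478452 0.00891374 1.37133502]
press [(array([0.5516, 0.0314, 0.0216]), 0.88), (array([ 0.6372, -0.0526,  0.2311]), 0.37)]
hole [(array([0.5491, 0.0285, 0.022 ]), 0.94)]
pin [(array([0.5074, 0.3239, 0.0733]), 0.61), (array([ 0.4997, -0.0526,  0.0422]), 0.46)]
pin_tip [(array([0.5058, 0.3196, 0.0678]), 0.55)]
stand []
tab [(array([ 0.5017, -0.0528,  0.0418]), 0.45)]
catch_axis [(array([ 0.4986, -0.0544,  0.0417]), 0.68)]
grip [(array([ 0.6327, -0.05  ,  0.2262]), 0.9), (array([ 0.5015, -0.3632,  0.016 ]), 0.61)]
pivot [(array([ 0.6343, -0.0489,  0.2287]), 0.58)]
cast [(array([ 0.5025, -0.3633,  0.014 ]), 0.67)]
bottle [(array([ 0.675 , -0.336 ,  0.1277]), 0.62)]
phone [(array([0.6793, 0.3385, 0.0079]), 0.97)]
```

View pics/scene0.png

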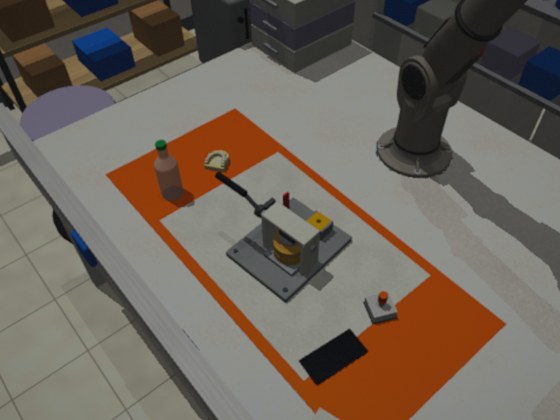

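View pics/top0.png

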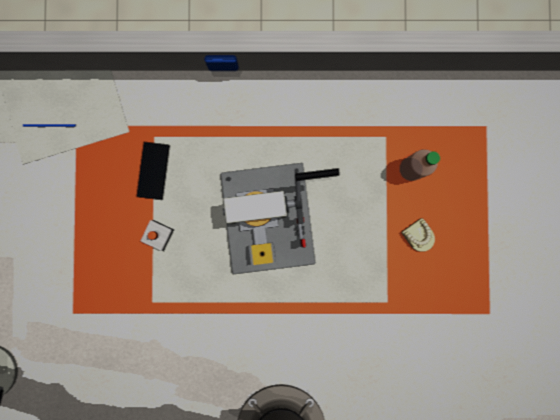

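The top view shows the yellow clevis plate near (262,253), the pin in its stand near (155,236), the red tab near (303,243), and the lever grip bar from (297,176) to (339,173). The stand is on the left and the cast is on the right.

```bash
python3 - <<'E'
from h import *
for cam in ['top','scene']:
    f=grab(cam); p=f['pixels']; hsv=cv2.cvtColor(p,cv2.COLOR_RGB2HSV)
    box={'top':dict(y=(240,270,245,280),o=(228,245,147,163),r=(234,252,296,310),b=(165,185,296,345),br=(185,225,222,290),base=(160,276,215,320)),
         'scene':dict(y=(208,236,300,338),o=(288,306,374,392),r=(188,210,278,294),b=(168,198,210,252))}[cam]
    def cen(k,fn,z):
        a,b,c,d=box[k]; m=fn(hsv[a:b,c:d].astype(int)); v,u=np.nonzero(m); 
        if k in'yb' or k=='br' or k=='base':
            rc=cv2.minAreaRect(np.c_[u+c,v+a].astype(np.float32)); cc=[ray_at(f,x,y,z)[:2].round(4).tolist() for x,y in cv2.boxPoints(rc)]
            print(cam,k,len(u),'rect ctr',ray_at(f,*rc[0],z).round(4),cc)
        print(cam,k,len(u),(u.mean()+c).round(1),(v.mean()+a).round(1),ray_at(f,u.mean()+c,v.mean()+a,z).round(4), u.min()+c,u.max()+c,v.min()+a,v.max()+a)
    cen('y',lambda h:(h[...,0]>18)&(h[...,0]<35)&(h[...,1]>150)&(h[...,2]>120),.058)
    cen('o',lambda h:((h[...,0]<14))&(h[...,1]>170)&(h[...,2]>120),.072)
    cen('r',lambda h:((h[...,0]<6)|(h[...,0]>172))&(h[...,1]>150)&(h[...,2]>80),.098)
    cen('b',lambda h:h[...,2]<45,.224 if cam=='scene' else .23)
    if cam=='top':
        cen('br',lambda h:(h[...,2]>150)&(h[...,1]<60),.155)
    print(f['fx'],f['cx'],f['cy'])
    if cam=='top':
        big=cv2.resize(p[155:280,210:345],None,fx=5.5,fy=5.5,interpolation=cv2.INTER_CUBIC)[:600]; cv2.imwrite('pics/topz.png',big[:,:,::-1])
E
```

```text
top y 346 rect ctr [0.4585 0.0479 0.058 ] [[0.4797, 0.0748], [0.4856, 0.0272], [0.4373, 0.0211], [0.4314, 0.0686]]
top y 346 261.7 253.6 [0.4583 0.0479 0.058 ] 252 272 243 264
top o 45 151.7 234.9 [0.5054 0.3245 0.072 ] 148 155 232 238
top r 22 303.1 242.5 [ 0.4869 -0.0554  0.098 ] 302 305 239 246
top b 293 rect ctr [ 0.642  -0.0786  0.23  ] [[0.6445, -0.0294], [0.6612, -0.1242], [0.6395, -0.1278], [0.6229, -0.0331]]
top b 293 316.1 174.3 [ 0.6401 -0.0779  0.23  ] 296 338 169 182
top br 1446 rect ctr [0.575  0.0622 0.155 ] [[0.5981, 0.1356], [0.6145, -0.0037], [0.5519, -0.011], [0.5355, 0.1279]]
top br 1446 254.6 206.5 [0.5725 0.062  0.155 ] 224 285 192 222
515.8234113373218 276.01635060615354 211.4970730518748
scene y 217 rect ctr [0.459  0.0474 0.058 ] [[0.4842, 0.0279], [0.4393, 0.0113], [0.4337, 0.0669], [0.478, 0.0823]]
scene y 217 318.5 220.4 [0.459  0.0482 0.058 ] 307 330 212 229
scene o 38 383.0 294.5 [0.5065 0.3247 0.072 ] 380 386 292 297
scene r 9 284.9 194.4 [ 0.4901 -0.0552  0.098 ] 283 287 193 196
scene b 212 rect ctr [ 0.6419 -0.073   0.224 ] [[0.6566, -0.1267], [0.6409, -0.1347], [0.6277, -0.021], [0.6429, -0.0143]]
scene b 212 231.6 184.6 [ 0.6424 -0.0753  0.224 ] 216 248 172 197
530.500478586268 280.06606339678336 209.92227244574224
```

View pics/topz.png

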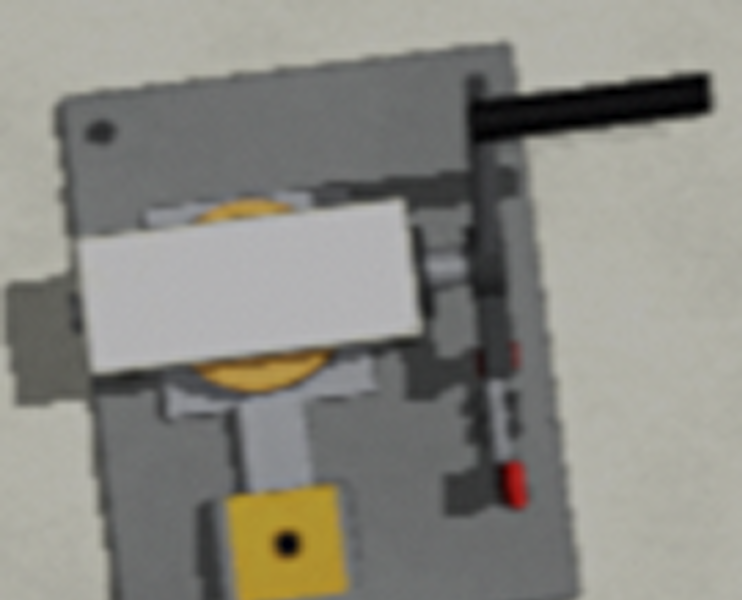

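```bash
cat >> h.py <<'E'
TH=0.12
def target_R(ang,tilt=0):  # tool y along world angle ang, z down
    y=np.array([np.cos(ang),np.sin(ang),0]);z=np.array([0,0,-1.]);return np.c_[np.cross(y,z),y,z]
def plan(pos,ang=TH,R=None):
    o=r.get_obs();M=Ro.from_rotvec(o['orientation']).as_matrix()
    d=M.T@(np.array(pos)-o['tcp_pos'])/0.5; t=Ro.from_matrix(M.T@(target_R(ang) if R is None else R)).as_rotvec()/1.5
    print('offset',d.round(4).tolist(),'turn',t.round(4).tolist(),'rows',np.linalg.norm(d)*10, np.degrees(np.linalg.norm(t)*1.5)/8.59)
O=np.array([0.4586,0.048,0])+0.115*np.array([np.cos(TH),np.sin(TH),0])
def pw(x,y,z): c,s=np.cos(TH),np.sin(TH); return O+np.array([c*x-s*y,s*x+c*y,z])
def wp(X): c,s=np.cos(TH),np.sin(TH); d=np.array(X)-O; return np.array([c*d[0]+s*d[1],-s*d[0]+c*d[1],d[2]]).round(4)
E
python3 - <<'E'
from h import *
plan([.506,.3246,.18])
f=grab('top')
print('tip',wp(ray_at(f,338.9,171.7,.224)),'tab',wp([.4885,-.0553,.1]),'arm at (483,120)z',wp(ray_at(f,210+478/5.5,155+118/5.5,.224)))
E
```

```text
offset [-0.7979, -0.4505, 0.14] turn [0.0, -0.0, 0.784] rows 9.269218131313325 7.843609202677816
tip [ 0.0505 -0.1984  0.224 ] tab [-0.0977 -0.1061  0.1   ] arm at (483,120)z [ 0.0511 -0.104   0.224 ]
```

carry_out(
  offset=[
    [-0.798,-0.4505,0.14],
    [-0.798,-0.4505,0.14],
    [-0.798,-0.4505,0.14],
    [-0.798,-0.4505,0.14],
    [-0.798,-0.4505,0.14],
    [-0.798,-0.4505,0.14],
    [-0.798,-0.4505,0.14],
    [-0.798,-0.4505,0.14],
  ],
  turn=[
    [0,0,0.784],
    [0,0,0.784],
    [0,0,0.784],
    [0,0,0.784],
    [0,0,0.784],
    [0,0,0.784],
    [0,0,0.784],
    [0,0,0.784],
  ],
  hand=0,
  force=40,
)

```text
clock: 2.25
tcp_pos: [0.463, 0.3678, 0.1897]
orientation: [-2.091, -2.345, -0.001]
contact_force: [0.1, 1.1, 0.5]
grip_width: 0.0854
```

```bash
python3 - <<'E'
from h import *
st();plan([.506,.3246,.18])
E
```

```text
clk 2.25 tcp [0.463  0.3678 0.1897] F [0.1 1.1 0.5] w 0.0854
offset [-0.0957, 0.0755, 0.0194] turn [0.0004, -0.0004, -0.0037] rows 1.2340391810745728 0.03739172631385054
```

carry_out(
  offset=[
    [-0.0957,0.0755,0.02],
    [-0.0957,0.0755,0.02],
    [-0.0957,0.0755,0.02],
    [-0.0957,0.0755,0.02],
  ],
  turn=[
    [0,0,-0.0037],
    [0,0,-0.0037],
    [0,0,-0.0037],
    [0,0,-0.0037],
  ],
)

```text
clock: 2.65
tcp_pos: [0.5041, 0.3276, 0.1796]
orientation: [-2.075, -2.357, -0.0]
contact_force: [-0.2, 0.2, -0.1]
grip_width: 0.085
```

```bash
python3 - <<'E'
from h import *
st()
f=grab('wrist','w1'); print(f['fx'],f['cx'],f['cy'],-np.array(f['R']).T@np.array(f['t'])); print(np.array(f['R']).round(3))
for q in ['pin','pin_tip','stand']: print(q,find(f,'wrist',q))
E
```

```text
clk 2.65 tcp [0.5041 0.3276 0.1796] F [-0.2  0.2 -0.1] w 0.085
325.19226210127806 285.189427455097 208.90872197577485 [0.49473288 0.41241053 0.30345289]
[[ 0.992  0.126 -0.001]
 [ 0.12  -0.937  0.328]
 [ 0.04  -0.326 -0.945]]
pin [(array([0.5043, 0.3281, 0.0708]), 0.58)]
pin_tip [(array([0.5051, 0.3318, 0.0761]), 0.88)]
stand []
```

View pics/w1.png

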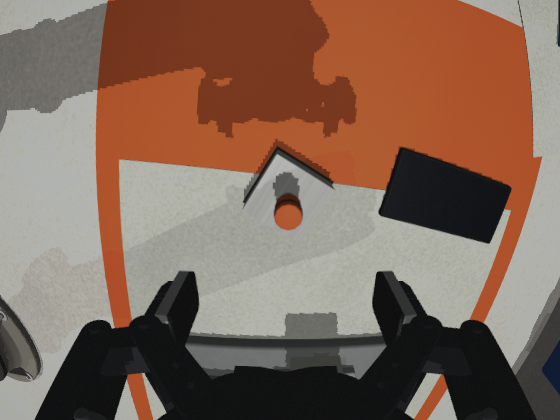

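The wrist view shows the top of the pin head at about (288,216), with the stand behind it. It sits between the fingers in x, and I'll work out its position on the head-top plane.

```bash
cat >> h.py <<'E'
def fray(f,u,v):
    R=np.array(f['R']);a=np.array([u-f['cx'],v-f['cy']])/f['fx'];n=np.linalg.norm(a);s=np.sin(n)/n
    return -R.T@np.array(f['t']), R.T@np.array([a[0]*s,a[1]*s,np.cos(n)])
def fz(f,u,v,z):
    C,d=fray(f,u,v);return C+d*(z-C[2])/d[2]
def fproj(f,X):
    c=np.array(f['R'])@np.array(X)+np.array(f['t']);n=np.arctan2(np.hypot(c[0],c[1]),c[2]);k=f['fx']*n/np.hypot(c[0],c[1]);return c[0]*k+f['cx'],c[1]*k+f['cy']
E
python3 - <<'E'
from h import *
f=grab('wrist');p=f['pixels'];h=cv2.cvtColor(p,cv2.COLOR_RGB2HSV)[190:240,265:312].astype(int)
v,u=np.nonzero((h[...,0]<14)&(h[...,1]>150)&(h[...,2]>190));print(len(u),u.min()+265,u.max()+265,v.min()+190,v.max()+190)
rc=cv2.minEnclosingCircle(np.c_[u+265,v+190].astype(np.float32));print(rc,fz(f,*rc[0],.074),fz(f,u.mean()+265,v.mean()+190,.074))
plan([.506,.3246,.067])
st()
E
```

```text
Traceback (most recent call last):
ValueError: zero-size array to reduction operation minimum which has no identity
```

```bash
python3 - <<'E'
from h import *
f=grab('wrist');p=f['pixels'];H=cv2.cvtColor(p,cv2.COLOR_RGB2HSV);print(p[212:220:3,288],H[212:220:3,288])
h=H[190:240,265:312].astype(int)
for V in (120,160,180,200,215):
  v,u=np.nonzero((h[...,0]<16)&(h[...,1]>150)&(h[...,2]>V))
  if len(u)<9: continue
  rc=cv2.minEnclosingCircle(np.c_[u+265,v+190].astype(np.float32));print(V,len(u),rc,fz(f,*rc[0],.074),fz(f,u.mean()+265,v.mean()+190,.074))
plan([.506,.3246,.067])
st()
E
```

```text
[[176  92  52]
 [176  90  51]
 [176  91  51]] [[ 10 180 176]
 [  9 181 176]
 [ 10 181 176]]
120 527 ((288.0766296386719, 216.33212280273438), 13.346124649047852) [0.50739897 0.32783627 0.074     ] [0.50751704 0.32736329 0.074     ]
160 497 ((288.0555419921875, 217.27777099609375), 13.058625221252441) [0.5074827  0.32707921 0.074     ] [0.50761432 0.327003   0.074     ]
offset [-0.0063, 0.0029, 0.2255] turn [-0.0, -0.0004, 0.0052] rows 2.255975688592376 0.05214086430037054
clk 2.95 tcp [0.5042 0.3275 0.1797] F [-0.4  0.9 -0.4] w 0.0854
```

```bash
python3 - <<'E'
from h import *
plan([.5065,.326,.067])
E
```

```text
offset [-0.0036, 0.0043, 0.2255] turn [-0.0, -0.0004, 0.0052] rows 2.255622574836422 0.05214086430037054
```

carry_out(
  offset=[
    [-0.0036,0.0043,0.06],
    [-0.0036,0.0043,0.12],
    [-0.0036,0.0043,0.17],
    [-0.0036,0.0043,0.21],
    [-0.0036,0.0043,0.2255],
    [-0.0036,0.0043,0.2255],
    [-0.0036,0.0043,0.2255],
  ],
  turn=[
    [0,0,0.005],
    [0,0,0.005],
    [0,0,0.005],
    [0,0,0.005],
    [0,0,0.005],
    [0,0,0.005],
    [0,0,0.005],
  ],
)

```text
clock: 3.65
tcp_pos: [0.5079, 0.3251, 0.0677]
orientation: [2.086, 2.349, 0.002]
contact_force: [0.0, 0.8, 0.1]
grip_width: 0.0852
```

```bash
python3 - <<'E'
from h import *
st();plan([.5065,.326,.067]);plan([.5065,.326,.166])
E
```

```text
clk 3.65 tcp [0.5079 0.3251 0.0677] F [0.  0.8 0.1] w 0.0852
offset [0.002, -0.0025, 0.0014] turn [0.0007, -0.0004, -0.0012] rows 0.03523781978217699 0.014631571690705027
offset [0.0022, -0.0023, -0.1966] turn [0.0007, -0.0004, -0.0012] rows 1.9662238946718378 0.014631571690705027
```

carry_out(
  offset=[
    [0.001,-0.001,0.001],
    [0.001,-0.001,0.001],
    [0.001,-0.001,0.001],
    [0.001,-0.001,0.001],
    [0.001,-0.001,0.001],
    [0.001,-0.001,0.001],
    [0.001,-0.001,0.001],
    [0.001,-0.001,0.001],
  ],
  turn=[
    [0,0,0],
    [0,0,0],
    [0,0,0],
    [0,0,0],
    [0,0,0],
    [0,0,0],
    [0,0,0],
    [0,0,0],
  ],
  hand=1,
  force=60,
)

```text
clock: 4.45
tcp_pos: [0.507, 0.3252, 0.0667]
orientation: [-2.087, -2.348, -0.001]
contact_force: [-0.9, -1.2, 5.6]
grip_width: 0.0202
```

carry_out(
  offset=[
    [0,0,-0.05],
    [0,0,-0.1],
    [0,0,-0.15],
    [0,0,-0.2],
    [0,0,-0.2],
  ],
  turn=[
    [0,0,0],
    [0,0,0],
    [0,0,0],
    [0,0,0],
    [0,0,0],
  ],
)

```text
clock: 4.95
tcp_pos: [0.5086, 0.326, 0.1694]
orientation: [2.086, 2.348, 0.009]
contact_force: [0.8, -0.7, -0.4]
grip_width: 0.0199
```

```bash
python3 - <<'E'
from h import *
o=st();plan([.4586,.048,.18]);print(Ro.from_rotvec(o['orientation']).as_matrix().round(4))
f=grab('wrist','w2')
E
```

```text
clk 4.95 tcp [0.5086 0.326  0.1694] F [ 0.8 -0.7 -0.4] w 0.0199
offset [-0.5403, -0.1646, -0.0237] turn [0.0032, -0.002, -0.0015] rows 5.653465755400717 0.04087202313878221
[[-0.1175  0.9931  0.0045]
 [ 0.9931  0.1175  0.0035]
 [ 0.003   0.0048 -1.    ]]
```

View pics/w2.png

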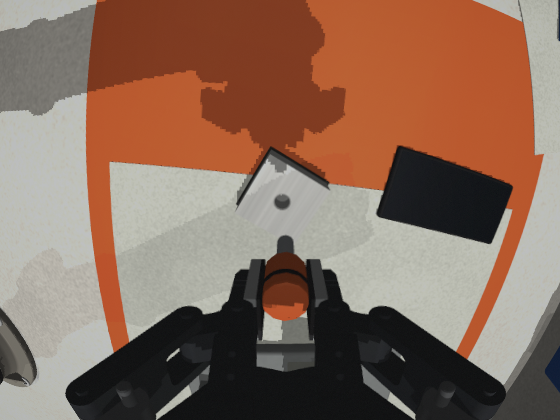

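The pin is held upright between the pads at about (286,285), and its shank tip shows at (285,240). The empty stand hole is at (282,201). Next I move over the clevis.

carry_out(
  offset=[
    [-0.1,-0.03,-0.02],
    [-0.2,-0.06,-0.02],
    [-0.3,-0.09,-0.02],
    [-0.4,-0.12,-0.02],
    [-0.5,-0.152,-0.02],
    [-0.54,-0.1646,0.0],
    [-0.54,-0.1646,0.01],
    [-0.54,-0.1646,0.01],
  ],
  turn=[
    [0.003,-0.002,0],
    [0.003,-0.002,0],
    [0.003,-0.002,0],
    [0.003,-0.002,0],
    [0.003,-0.002,0],
    [0.003,-0.002,0],
    [0.003,-0.002,0],
    [0.003,-0.002,0],
  ],
)

```text
clock: 5.8
tcp_pos: [0.4557, 0.0467, 0.1599]
orientation: [-2.087, -2.345, 0.012]
contact_force: [-0.1, -0.2, -0.7]
grip_width: 0.0204
```

```bash
python3 - <<'E'
from h import *
o=st();plan([.4586,.048,.135]);R=Ro.from_rotvec(o['orientation']).as_matrix();print(R.round(4))
f=grab('wrist','w3'); print('expected hole px',fproj(f,[.4586,.048,.058]),'tip',fproj(f,o['tcp_pos']+R[:,2]*.059), 'head bottom',fproj(f,o['tcp_pos']+R[:,2]*.023))
a=f['pixels'];cv2.imwrite('pics/w3.png',cv2.resize(a[120:320,180:400],None,fx=3,fy=3,interpolation=cv2.INTER_CUBIC)[:,:,::-1])
E
```

```text
clk 5.8 tcp [0.4557 0.0467 0.1599] F [-0.1 -0.2 -0.7] w 0.0204
offset [0.0021, 0.0065, 0.0497] turn [-0.0049, 0.0023, -0.0025] rows 0.5021135387772339 0.059937081315281325
[[-0.116   0.9932 -0.0069]
 [ 0.9932  0.116  -0.0044]
 [-0.0035 -0.0074 -1.    ]]
expected hole px (np.float64(288.6952314806598), np.float64(215.8596871579958)) tip (np.float64(283.1801048927074), np.float64(242.04704058492644)) head bottom (np.float64(282.76568959216905), np.float64(271.27731891205656))
```

View pics/w3.png

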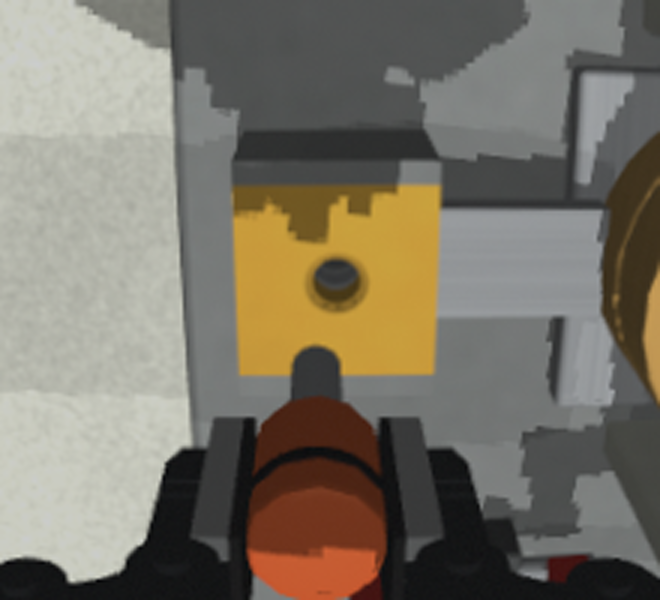

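The hole is at about (292,215) in the full picture, 3.6 px right of where I predicted it. The pin tip column is at x≈285. That puts the hole about 1.3 mm further in +x and 0.9 mm in +y relative to the tip. I'll go lower and compare again.

carry_out(
  offset=[
    [0.0055,0.0083,0.03],
    [0.0055,0.0083,0.066],
    [0.0055,0.0083,0.066],
    [0.0055,0.0083,0.066],
    [0.0055,0.0083,0.066],
  ],
  turn=[
    [-0.002,0.001,0],
    [-0.002,0.001,0],
    [-0.002,0.001,0],
    [-0.002,0.001,0],
    [-0.002,0.001,0],
  ],
)

```text
clock: 6.35
tcp_pos: [0.4611, 0.051, 0.1289]
orientation: [2.085, 2.349, -0.002]
contact_force: [-0.3, -0.2, -1.7]
grip_width: 0.0204
```

```bash
cat >> h.py <<'E'
def avg(n=5,cam='wrist'):
    P=[];Q=[]
    for i in range(n):
        f=grab(cam);o=r.get_obs();P.append(o['tcp_pos']);Q.append(o['orientation'])
    return f,np.mean(P,0),Ro.from_rotvec(Q).mean().as_matrix(),np.std(P,0)
E
python3 - <<'E'
from h import *
f,p,R,s=avg();print(p.round(4),s.round(4),R.round(4).tolist())
st()
print('hole px',fproj(f,[.4600,.0488,.058]),'tip',fproj(f,p+R[:,2]*.059))
a=f['pixels'];cv2.imwrite('pics/w4.png',cv2.resize(a[160:310,210:360],None,fx=4,fy=4,interpolation=cv2.INTER_CUBIC)[:,:,::-1])
E
```

```text
[0.461  0.0507 0.1289] [0.0001 0.0001 0.0001] [[-0.1181, 0.993, -0.0002], [0.993, 0.1181, -0.0012], [-0.0011, -0.0004, -1.0]]
clk 6.6 tcp [0.4608 0.0505 0.1288] F [-0.4  0.2 -1.7] w 0.0204
hole px (np.float64(281.6221236967053), np.float64(236.58108932515893)) tip (np.float64(283.33238214860967), np.float64(241.95348043099793))
```

View pics/w4.png

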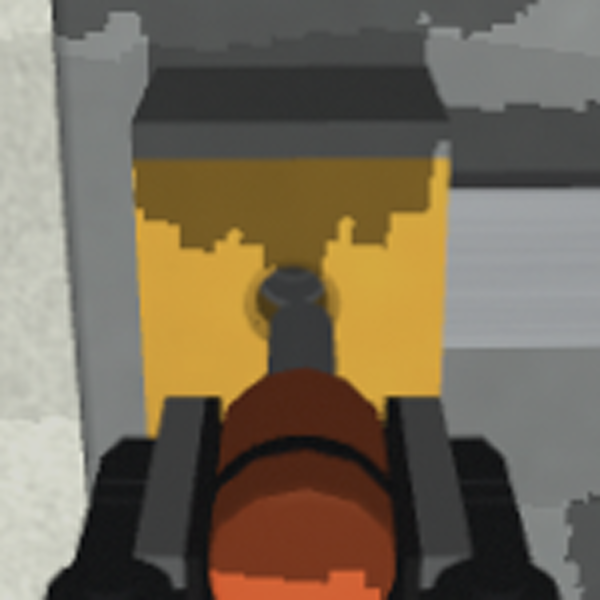

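```bash
python3 - <<'E'
from h import *
f,p,R,s=avg(1)
a=np.linspace(0,2*np.pi,72)
def ring(c,rad,z): q=np.array([fproj(f,c+rad*np.array([np.cos(t),np.sin(t),0])+[0,0,z]) for t in a]);return q.min(0).round(1),q.max(0).round(1)
t=p+R[:,2]*.059
print('tip face r2',ring(t,.002,0),'shank r5 z3',ring(t,.005,.003),'hole r8',ring(np.array([.46,.0488,.058]),.008,0))
print(fproj(f,t+[0,0.001,0])-np.array(fproj(f,t)), fz(f,283.1-2.2,236.8,.058))
# contour measurement of shank columns
g=f['pixels'][225:250,265:305].sum(2); print(g[::3])
E
```

```text
tip face r2 (array([279.8, 239.1]), array([286.2, 245. ])) shank r5 z3 (array([274.8, 236.7]), array([291.2, 251.4])) hole r8 (array([269.6, 225.2]), array([294. , 247.5]))
[ 0.18571303 -1.45154622] [0.45944059 0.04855741 0.058     ]
[[438 438 439 437 438 439 439 440 440 439 395 242 241 230 223 220 217 213
  215 215 218 223 231 240 243 294 401 439 442 442 443 443 444 444 444 446
  446 444 446 445]
 [437 436 439 439 437 438 440 440 428 398 380 359 297 224 194 185 177 174
  176 178 179 188 199 198 199 271 383 422 438 441 442 442 443 443 444 444
  446 446 444 446]
 [438 437 439 438 439 437 428 388 365 337 230 186 172 172 172 172 171 169
  169 168 169 172 171 171 174 206 279 343 367 422 442 442 442 444 444 443
  443 445 444 444]
 [440 439 440 440 438 427 378 354 328 211 166 190 218 224 215 198 181 180
  172 174 178 196 219 216 197 171 188 275 331 353 405 441 440 442 441 442
  442 441 442 443]
 [440 440 441 438 441 427 377 345 336 285 162 160 158 163 172 176 174 174
  172 174 176 173 172 171 173 169 217 292 321 349 409 439 439 440 441 439
  438 440 439 440]
 [438 438 438 439 439 440 421 361 314 283 320 277 185 171 172 173 174 172
  173 174 174 173 171 174 171 171 171 198 301 406 438 439 439 439 438 436
  439 439 438 438]
 [436 434 434 436 435 436 435 433 410 354 322 299 221 170 172 172 173 174
  175 175 175 174 173 173 171 170 170 168 307 440 439 439 440 436 438 436
  438 436 438 435]
 [432 433 433 432 432 432 435 436 436 435 437 397 216 170 172 173 174 173
  173 174 175 174 171 174 171 169 171 171 269 395 438 439 439 440 436 437
  437 438 438 435]
 [434 433 432 432 432 433 432 435 434 437 436 394 178 168 171 172 174 172
  174 175 176 174 174 175 171 170 170 171 241 366 439 439 441 441 438 439
  438 439 440 439]]
```

```bash
python3 - <<'E'
from h import *
plan([.4593,.0472,.118]);plan([.4593,.0472,.108])
E
```

```text
offset [-0.0061, -0.0036, 0.0213] turn [-0.0006, 0.0008, -0.0013] rows 0.22499437101842004 0.016430638124324166
offset [-0.0061, -0.0036, 0.0413] turn [-0.0006, 0.0008, -0.0013] rows 0.41949649934787253 0.016430638124324166
```

carry_out(
  offset=[
    [-0.0061,-0.004,0.0],
    [-0.0061,-0.004,0.015],
    [-0.0061,-0.004,0.023],
    [-0.0061,-0.004,0.03],
    [-0.0061,-0.004,0.036],
    [-0.0061,-0.004,0.042],
    [-0.0061,-0.004,0.042],
  ],
  turn=[
    [0,0,-0.001],
    [0,0,-0.001],
    [0,0,-0.001],
    [0,0,-0.001],
    [0,0,-0.001],
    [0,0,-0.001],
    [0,0,-0.001],
  ],
)

```text
clock: 7.35
tcp_pos: [0.4589, 0.0472, 0.1069]
orientation: [2.085, 2.35, -0.004]
contact_force: [0.2, 1.1, -1.9]
grip_width: 0.0201
```

```bash
python3 - <<'E'
from h import *
f,p,R,s=avg(2);st();print(p,R.round(4).tolist())
plan([p[0],p[1],.0815])
E
```

```text
clk 7.45 tcp [0.4589 0.0471 0.1073] F [ 0.4 -0.2 -0.9] w 0.0201
[0.45894041 0.04712771 0.10720255] [[-0.1193, 0.9929, -0.0014], [0.9929, 0.1193, -0.0017], [-0.0015, -0.0016, -1.0]]
offset [0.0001, 0.0001, 0.0515] turn [-0.001, 0.001, -0.0003] rows 0.515211150642258 0.01487128601621919
```

The tip is about 10 mm into the hole with no contact force, so I continue down.

carry_out(
  offset=[
    [0,0,0.01],
    [0,0,0.02],
    [0,0,0.03],
    [0,0,0.038],
    [0,0,0.045],
    [0,0,0.05],
    [0,0,0.0515],
    [0,0,0.0515],
  ],
  turn=[
    [0,0,0],
    [0,0,0],
    [0,0,0],
    [0,0,0],
    [0,0,0],
    [0,0,0],
    [0,0,0],
    [0,0,0],
  ],
)

```text
clock: 8.25
tcp_pos: [0.4589, 0.0471, 0.0815]
orientation: [2.085, 2.35, -0.003]
contact_force: [1.3, 1.0, -2.6]
grip_width: 0.0202
```

carry_out(
  offset=[
    [0,0,0.002],
    [0,0,0.003],
    [0,0,0.004],
    [0,0,0.004],
  ],
  turn=[
    [0,0,0],
    [0,0,0],
    [0,0,0],
    [0,0,0],
  ],
)

```text
clock: 8.65
tcp_pos: [0.459, 0.0471, 0.0807]
orientation: [-2.085, -2.349, 0.002]
contact_force: [-4.1, -0.2, 17.7]
grip_width: 0.0202
```

The pin is seated: the head bears on the plate with 17.7 N of reaction at TCP z 0.0807, which matches the expected 0.081. I release it and raise.

carry_out(
  offset=[
    [0,0,-0.003],
    [0,0,-0.003],
    [0,0,-0.003],
    [0,0,-0.003],
    [0,0,-0.003],
    [0,0,-0.003],
  ],
  turn=[
    [0,0,0],
    [0,0,0],
    [0,0,0],
    [0,0,0],
    [0,0,0],
    [0,0,0],
  ],
  hand=0.5,
)

```text
clock: 9.25
tcp_pos: [0.4588, 0.047, 0.081]
orientation: [2.085, 2.35, -0.004]
contact_force: [0.7, -0.6, -0.9]
grip_width: 0.0427
```

carry_out(
  offset=[
    [0,0,-0.04],
    [0,0,-0.08],
    [0,0,-0.13],
    [0,0,-0.18],
    [0,0,-0.18],
    [0,0,-0.18],
  ],
  turn=[
    [0,0,0],
    [0,0,0],
    [0,0,0],
    [0,0,0],
    [0,0,0],
    [0,0,0],
  ],
)

```text
clock: 9.85
tcp_pos: [0.4591, 0.0474, 0.1712]
orientation: [2.084, 2.35, -0.002]
contact_force: [-0.7, 0.0, -0.5]
grip_width: 0.0431
```

```bash
python3 - <<'E'
from h import *
st();f=grab('wrist')
# refined frame: hole measured by insertion TCP
print('tab px pred',fproj(f,pw(-.098,-.106,.1)), 'tab',find(f,'wrist','tab'))
for X in [pw(-.098,-.065,.18)]: plan(X)
cv2.imwrite('pics/w5.png',cv2.resize(f['pixels'],None,fx=1.4,fy=1.4)[:,:,::-1])
E
```

```text
clk 9.85 tcp [0.4591 0.0474 0.1712] F [-0.7  0.  -0.5] w 0.0431
tab px pred (np.float64(304.17716969788404), np.float64(351.42607767336654)) tab [(array([ 0.4853, -0.0479,  0.0751]), 0.94)]
offset [-0.1284, 0.0348, -0.0194] turn [-0.002, 0.0011, -0.0002] rows 1.344282326379313 0.02313655304455147
```

View pics/w5.png

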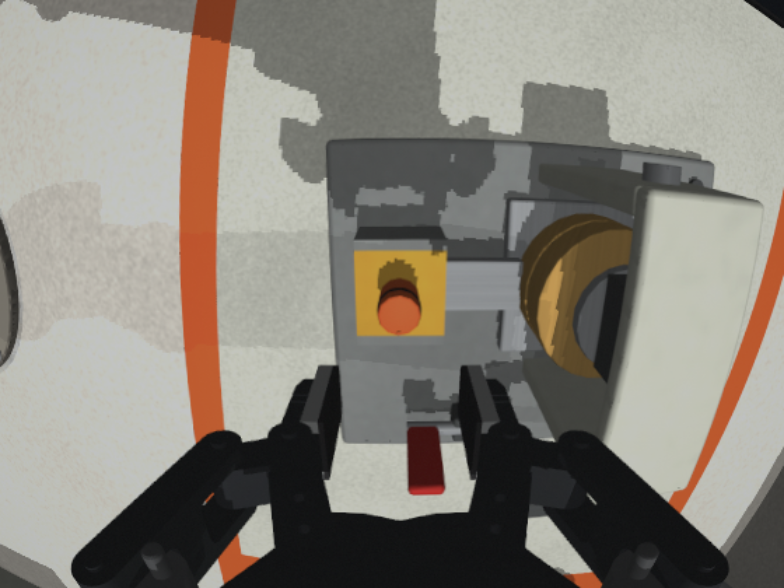

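The pin is home, with the head flat on the yellow plate at about (398,305). The tab top at (305,350) in the original picture agrees with the prediction. Now I close the hand and go down on the flask side of the tab.

carry_out(
  offset=[
    [-0.06,0.017,-0.02],
    [-0.115,0.0335,-0.015],
    [-0.1345,0.0348,0.0],
    [-0.1345,0.0348,0.0],
    [-0.1345,0.0348,0.05],
    [-0.1345,0.0348,0.1],
    [-0.1345,0.0348,0.128],
    [-0.1345,0.0348,0.128],
  ],
  turn=[
    [0,0,0],
    [0,0,0],
    [0,0,0],
    [0,0,0],
    [0,0,0],
    [0,0,0],
    [0,0,0],
    [0,0,0],
  ],
  hand=1,
)

```text
clock: 10.75
tcp_pos: [0.4821, -0.0167, 0.105]
orientation: [-2.081, -2.349, 0.01]
contact_force: [0.0, -0.9, -0.2]
grip_width: -0.0001
```

```bash
python3 - <<'E'
from h import *
f,p,R,s=avg(2);o=st();print(wp(p))
for ph in np.r_[0:1.33:.12,1.3]:
    c=np.array([-.106-.05*np.sin(ph)+.004*np.cos(ph)+.011, .038+.05*np.cos(ph)+.004*np.sin(ph)+.019])
    X=pw(-.098,c[0],c[1]);print(round(ph,2),c.round(4),(R.T@(X-p)/.5).round(3).tolist())
E
```

```text
clk 10.85 tcp [ 0.4838 -0.0171  0.107 ] F [ 0.3  0.2 -0.3] w 0.0
[-0.0981 -0.0675  0.1066]
0.0 [-0.091  0.107] [-0.047, 0.0, -0.001]
0.12 [-0.097   0.1071] [-0.059, 0.0, -0.001]
0.24 [-0.103   0.1065] [-0.071, 0.0, 0.0]
0.36 [-0.1089  0.1052] [-0.083, 0.0, 0.003]
0.48 [-0.1145  0.1032] [-0.094, 0.0, 0.007]
0.6 [-0.1199  0.1005] [-0.105, 0.0, 0.012]
0.72 [-0.125   0.0972] [-0.115, 0.0, 0.019]
0.84 [-0.1296  0.0934] [-0.124, 0.0, 0.027]
0.96 [-0.1337  0.089 ] [-0.132, 0.0, 0.035]
1.08 [-0.1372  0.0841] [-0.139, 0.0, 0.045]
1.2 [-0.1402  0.0788] [-0.145, 0.0, 0.056]
1.32 [-0.1424  0.0733] [-0.15, 0.0, 0.067]
1.3 [-0.1421  0.0742] [-0.149, 0.0, 0.065]
```

carry_out(
  offset=[
    [-0.025,0,-0.001],
    [-0.047,0,-0.001],
    [-0.059,0,-0.001],
    [-0.071,0,0.0],
    [-0.083,0,0.003],
    [-0.094,0,0.007],
    [-0.105,0,0.012],
    [-0.105,0,0.012],
  ],
  turn=[
    [0,0,0],
    [0,0,0],
    [0,0,0],
    [0,0,0],
    [0,0,0],
    [0,0,0],
    [0,0,0],
    [0,0,0],
  ],
)

```text
clock: 11.65
tcp_pos: [0.4901, -0.0707, 0.1008]
orientation: [-2.086, -2.349, 0.005]
contact_force: [-0.2, 1.2, -0.3]
grip_width: -0.0
```

carry_out(
  offset=[
    [-0.01,0,0.007],
    [-0.019,0,0.015],
    [-0.027,0,0.023],
    [-0.034,0,0.033],
    [-0.04,0,0.044],
    [-0.044,0,0.053],
    [-0.044,0,0.053],
  ],
  turn=[
    [0,0,0],
    [0,0,0],
    [0,0,0],
    [0,0,0],
    [0,0,0],
    [0,0,0],
    [0,0,0],
  ],
)

```text
clock: 12.35
tcp_pos: [0.4925, -0.092, 0.074]
orientation: [-2.085, -2.349, 0.005]
contact_force: [-0.6, 0.2, -0.5]
grip_width: -0.0
```

carry_out(
  offset=[
    [0.01,0,-0.08],
    [0.01,0,-0.17],
    [0.01,0,-0.26],
    [0.01,0,-0.35],
    [0.01,0,-0.44],
    [0.01,0,-0.46],
    [0.01,0,-0.46],
    [0.01,0,-0.46],
  ],
  turn=[
    [0,0,0],
    [0,0,0],
    [0,0,0],
    [0,0,0],
    [0,0,0],
    [0,0,0],
    [0,0,0],
    [0,0,0],
  ],
  hand=0,
)

```text
clock: 13.15
tcp_pos: [0.492, -0.086, 0.3035]
orientation: [-2.083, -2.349, 0.005]
contact_force: [-0.1, 0.3, -1.2]
grip_width: 0.0852
```

```bash
python3 - <<'E'
from h import *
f,p,R,s=avg(2);st();print(wp(p))
for ph in (0,1.0,1.28): print(ph,'tab px',fproj(f,pw(-.098,-.106-.062*np.sin(ph),.038+.062*np.cos(ph))))
print('grip px',fproj(f,pw(.0507,-.154,.224)),find(f,'wrist','grip'),find(f,'wrist','tab'))
plan(pw(.0507,-.154,.29))
cv2.imwrite('pics/w6.png',cv2.resize(f['pixels'],None,fx=1.4,fy=1.4)[:,:,::-1])
E
```

```text
clk 13.25 tcp [ 0.4917 -0.0861  0.3029] F [ 0.6 -0.1 -0.1] w 0.0855
[-0.0982 -0.137   0.3029]
0 tab px (np.float64(285.1120363768021), np.float64(153.31101473358854))
1.0 tab px (np.float64(285.27152167210903), np.float64(194.42690377368865))
1.28 tab px (np.float64(285.33715856657216), np.float64(196.4333771395735))
grip px (np.float64(473.99656174963), np.float64(247.2747327359731)) [(array([ 0.632 , -0.0454,  0.2244]), 0.82)] [(array([ 0.4973, -0.0721,  0.0515]), 0.62)]
offset [-0.0333, 0.2975, 0.025] turn [-0.0031, 0.0011, -0.0004] rows 3.004254656741563 0.03320022112950805
```

View pics/w6.png

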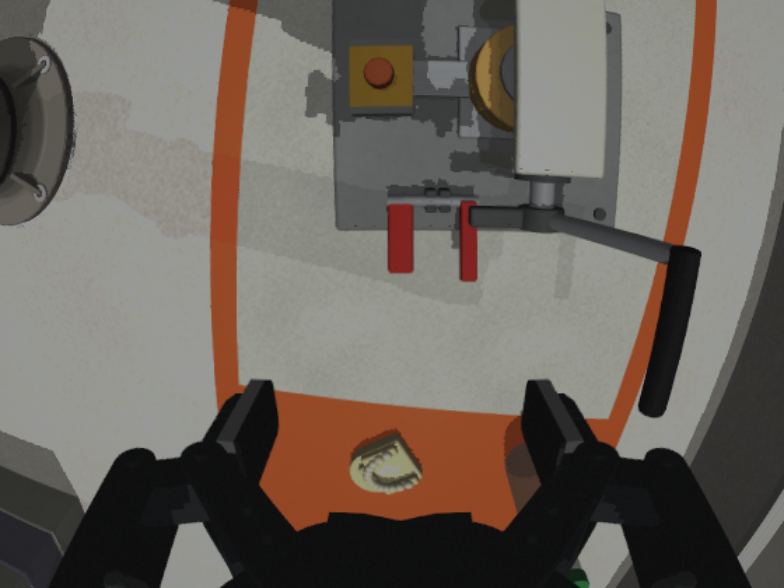

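The tab and prop both lie over outward: the tab end is at (400,270) and the prop end at (468,278) in the enlarged picture. The grip bar runs from (685,250) to (652,412), and the pin is still home at (378,72). Now I go to the grip.

carry_out(
  offset=[
    [-0.011,0.1,0.008],
    [-0.022,0.2,0.017],
    [-0.033,0.2975,0.025],
    [-0.033,0.2975,0.025],
    [-0.033,0.2975,0.08],
    [-0.033,0.2975,0.13],
    [-0.033,0.2975,0.156],
    [-0.033,0.2975,0.156],
  ],
  turn=[
    [0,0,0],
    [0,0,0],
    [0,0,0],
    [0,0,0],
    [0,0,0],
    [0,0,0],
    [0,0,0],
    [0,0,0],
  ],
)

```text
clock: 14.15
tcp_pos: [0.6406, -0.0848, 0.224]
orientation: [-2.083, -2.347, 0.008]
contact_force: [0.6, -0.6, -0.3]
grip_width: 0.0854
```

```bash
python3 - <<'E'
from h import *
f,p,R,s=avg(2);st();print(wp(p)); plan(pw(.0507,-.153,.224))
cv2.imwrite('pics/w7.png',f['pixels'][:,:,::-1])
E
```

```text
clk 14.25 tcp [ 0.6424 -0.0853  0.2271] F [ 0.6  0.3 -0.3] w 0.085
[ 0.0512 -0.1542  0.2265]
offset [0.0026, -0.0017, 0.0061] turn [-0.0008, 0.0011, -0.0005] rows 0.06883927742113885 0.01425547476107996
```

View pics/w7.png

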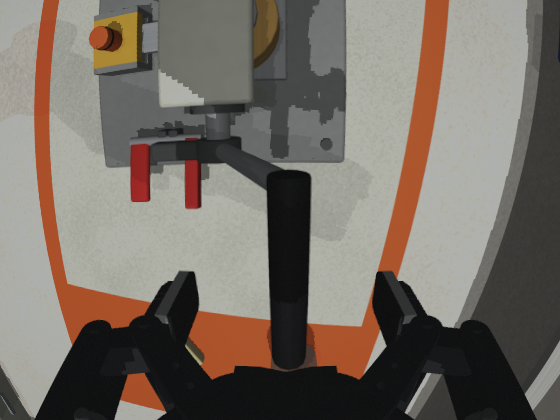

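The bar is centred between the fingers, running from (288,175) to (288,365). I lower 3 mm and pinch it.

carry_out(
  offset=[
    [0.002,0,0.006],
    [0.002,0,0.006],
    [0.002,0,0.006],
    [0.002,0,0.006],
    [0.002,0,0.006],
    [0.002,0,0.006],
    [0.002,0,0.006],
    [0.002,0,0.006],
  ],
  turn=[
    [0,0,0],
    [0,0,0],
    [0,0,0],
    [0,0,0],
    [0,0,0],
    [0,0,0],
    [0,0,0],
    [0,0,0],
  ],
  hand=1,
  force=60,
)

```text
clock: 15.05
tcp_pos: [0.6428, -0.084, 0.224]
orientation: [2.084, 2.35, -0.002]
contact_force: [2.6, 0.7, 2.1]
grip_width: 0.0164
```

```bash
python3 - <<'E'
from h import *
f,p,R,s=avg(2);st();print(wp(p))
g=lambda t:(.12*np.sin(.436-t),.115+.12*np.cos(.436-t))
x0,z0=wp(p)[0],p[2]
for t in np.r_[0:1.2:.1,1.13,1.145,1.16]:
    x,z=g(t);print(round(t,3),((x-g(0)[0])/.5).round(4),(-(z-g(0)[1])/.5).round(4))
print(R.T@np.array([np.cos(TH),np.sin(TH),0]))
E
```

```text
clk 15.15 tcp [ 0.6428 -0.0841  0.224 ] F [ 2.7 -0.5  2.4] w 0.0162
[ 0.0521 -0.1532  0.224 ]
0.0 0.0 -0.0
0.1 -0.0222 -0.009
0.2 -0.0452 -0.0158
0.3 -0.0688 -0.0202
0.4 -0.0927 -0.0223
0.5 -0.1167 -0.022
0.6 -0.1405 -0.0192
0.7 -0.164 -0.0141
0.8 -0.1868 -0.0067
0.9 -0.2088 0.0029
1.0 -0.2297 0.0147
1.1 -0.2493 0.0285
1.13 -0.2549 0.0331
1.145 -0.2576 0.0354
1.16 -0.2603 0.0377
[ 3.09891186e-04  9.99999947e-01 -1.04467728e-04]
```

carry_out(
  offset=[
    [0,-0.022,-0.009],
    [0,-0.045,-0.016],
    [0,-0.069,-0.02],
    [0,-0.093,-0.022],
    [0,-0.117,-0.022],
    [0,-0.14,-0.019],
    [0,-0.14,-0.019],
  ],
  turn=[
    [0,0,0],
    [0,0,0],
    [0,0,0],
    [0,0,0],
    [0,0,0],
    [0,0,0],
    [0,0,0],
  ],
)

```text
clock: 15.85
tcp_pos: [0.5773, -0.0922, 0.2375]
orientation: [2.078, 2.343, 0.012]
contact_force: [8.7, 1.3, 14.7]
grip_width: 0.0159
```

```bash
python3 - <<'E'
from h import *
f,p,R,s=avg(2);st();print(wp(p)); 
for t in (.7,.8,.9,1.,1.1,1.13): print(t,(R.T@(pw(.12*np.sin(.436-t)+.001,-.153,.115+.12*np.cos(.436-t))-p)/.5).round(4))
E
```

```text
clk 15.95 tcp [ 0.5779 -0.0921  0.2376] F [ 7.2  2.4 16.8] w 0.0157
[-0.0134 -0.1534  0.2376]
0.7 [ 0.0009 -0.034   0.013 ]
0.8 [ 0.0009 -0.0569  0.0202]
0.9 [ 0.0009 -0.079   0.0295]
1.0 [ 0.001  -0.1     0.0411]
1.1 [ 0.001  -0.1198  0.0547]
1.13 [ 0.001  -0.1254  0.0591]
```

carry_out(
  offset=[
    [0,-0.024,0.0],
    [0,-0.047,0.007],
    [0,-0.069,0.016],
    [0,-0.09,0.028],
    [0,-0.11,0.041],
    [0,-0.116,0.046],
    [0,-0.116,0.046],
    [0,-0.116,0.046],
  ],
  turn=[
    [0,0,0],
    [0,0,0],
    [0,0,0],
    [0,0,0],
    [0,0,0],
    [0,0,0],
    [0,0,0],
    [0,0,0],
  ],
)

```text
clock: 16.75
tcp_pos: [0.5194, -0.0995, 0.2129]
orientation: [2.079, 2.344, 0.007]
contact_force: [8.4, 0.4, 8.2]
grip_width: 0.0163
```

```bash
python3 - <<'E'
from h import *
f,p,R,s=avg(2,'scene');o=st();print(wp(p),R[:,2].round(3),np.degrees(0),o['moment'])
d=wp(p)-[0,0,.115];print('rad',np.hypot(d[0],d[2]),'t',.436-np.arctan2(d[0],d[2]))
print(o['contact_force'])
f=grab('wrist');cv2.imwrite('pics/w8.png',cv2.resize(f['pixels'],None,fx=1.4,fy=1.4)[:,:,::-1])
E
```

```text
clk 16.85 tcp [ 0.5194 -0.0995  0.2129] F [7.4 1.1 8.4] w 0.0159
[-0.0723 -0.1537  0.2129] [ 0.009 -0.002 -1.   ] 0.0 [ 0.19673494 -1.99514149  0.04672701]
rad 0.12170332780988366 t 1.0721060094203037
[7.44226474 1.07680983 8.35523513]
```

View pics/w8.png

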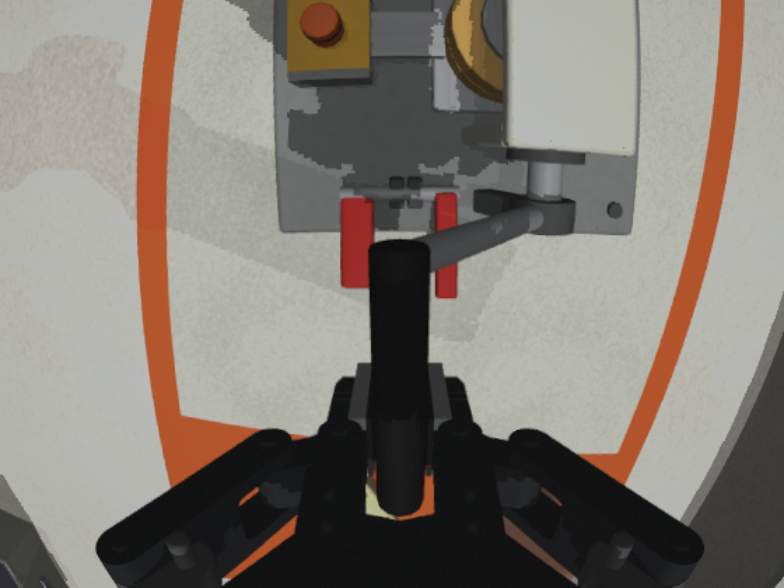

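The bar is firmly held between the pads. The catch is still over and the pin is home at (320,25). The angle from the TCP is about 1.07 rad, so I keep pulling in small steps and watch for the rise in force at the stop.

carry_out(
  offset=[
    [0,-0.004,0.003],
    [0,-0.008,0.006],
    [0,-0.008,0.006],
    [0,-0.008,0.006],
  ],
  turn=[
    [0,0,0],
    [0,0,0],
    [0,0,0],
    [0,0,0],
  ],
)

```text
clock: 17.3
tcp_pos: [0.5161, -0.0999, 0.2098]
orientation: [2.078, 2.344, 0.008]
contact_force: [11.6, 0.6, 5.4]
grip_width: 0.0158
```

carry_out(
  offset=[
    [0,-0.004,0.003],
    [0,-0.006,0.005],
    [0,-0.006,0.005],
    [0,-0.006,0.005],
  ],
  turn=[
    [0,0,0],
    [0,0,0],
    [0,0,0],
    [0,0,0],
  ],
)

```text
clock: 17.7
tcp_pos: [0.5158, -0.1, 0.2095]
orientation: [2.075, 2.341, 0.014]
contact_force: [11.5, 1.9, 16.5]
grip_width: 0.0164
```

carry_out(
  offset=[
    [0,-0.004,0.002],
    [0,-0.006,0.003],
    [0,-0.006,0.003],
    [0,-0.006,0.003],
  ],
  turn=[
    [0,0,0],
    [0,0,0],
    [0,0,0],
    [0,0,0],
  ],
)

```text
clock: 18.1
tcp_pos: [0.5155, -0.1001, 0.2093]
orientation: [2.071, 2.339, 0.02]
contact_force: [17.4, 2.2, 19.0]
grip_width: 0.0158
```

```bash
python3 - <<'E'
from h import *
f,p,R,s=avg(2,'scene');o=st();print(wp(p),o['moment'].round(2) if hasattr(o['moment'],'round') else o['moment'])
d=wp(p)-[0.0014,0,.115];print('rad',np.hypot(d[0],d[2]),'t',.436-np.arctan2(d[0],d[2]))
a=f['pixels'];t=grab('top')['pixels']
A=cv2.resize(a[150:270,190:350],None,fx=3.6,fy=3.6,interpolation=cv2.INTER_CUBIC)[:,:400]
B=cv2.resize(t[150:280,215:345],None,fx=3.07,fy=3.32,interpolation=cv2.INTER_CUBIC)
h=min(len(A),len(B));cv2.imwrite('pics/fin.png',np.hstack([A[:h],B[:h]])[:,:,::-1])
E
```

```text
clk 18.2 tcp [ 0.5155 -0.1001  0.2092] F [16.6  3.9 20.2] w 0.0159
[-0.0762 -0.1538  0.2092] [ 0.61 -3.57 -0.01]
rad 0.12204671236866645 t 1.1250732088105333
```

View pics/fin.png

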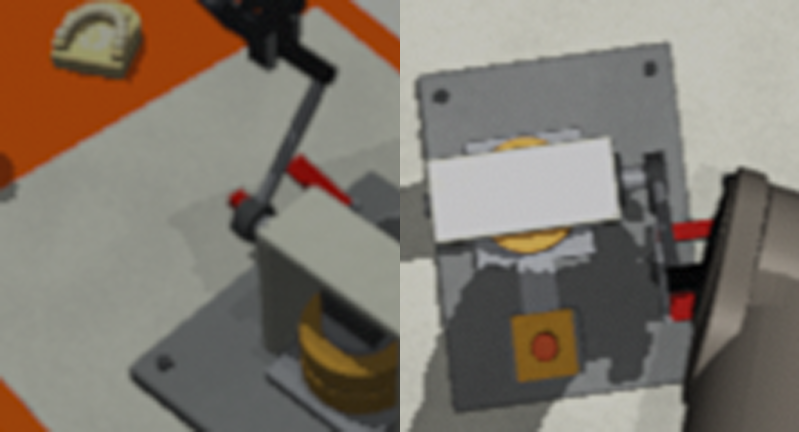

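The final picture shows the lever pulled forward, the catch still over outward, the pin home in the yellow plate and the cast untouched. The lever has stopped moving under rising force, so it is at its stop (t about 1.125).

```bash
python3 - <<'E'
from h import *
st();print(r.hand_in())
E
```

```text
clk 18.25 tcp [ 0.5155 -0.1001  0.2093] F [17.1  3.3 19. ] w 0.0159
the job is handed in; nothing more can be done
None
```

The job is done in the order asked and handed in at 18.3 s. No verdict was reported.

- **Pin:** it went into the hole without jamming. The head then bore on the clevis plate with about 18 N at TCP height 0.0807 m, against 0.081 m expected. After I let go, the pictures show it still home.
- **Catch:** I pushed the tab over along a planned arc to about 1.28 rad. Later wrist views show the tab and prop lying over outward. The angle was not measured directly.
- **Lever:** I pulled it until it stopped. The last 3.3 mm or so of commanded travel moved it only about 0.3 mm, and the measured force reached about 26 N. The angle comes out at about 1.125 rad against the 1.13 rad stop, and it is still held at 60 N grip.
- **Disagreement:** during the pull the measured TCP radius was 2–3 mm larger than the nominal 120 mm. I put this down to the bar slipping slightly in the pads and the arm giving a little.
- **Bystanders:** the cast looks undisturbed in the last picture. The bottle and phone were not in that crop, but the arm never went near them.

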